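# Fit the right fuse and lock it in

## Robot

A 6-joint arm with a two-finger parallel gripper is mounted at the origin on a cart in front of the work surface, level with it; the furniture and walls round the work are solid. World frame = base frame: x ahead of the robot, y to its left, z up, the work surface at z = 0. Lengths are in m, angles in degrees, forces in N, time in s.
With the tool pointing down it reaches from about 0.35 to 0.725 m from the base axis. Payload 4.3 kg.
Tool frame: the origin (TCP) lies midway between the tips of the shut fingers; the grasp point (between the pads) lies behind it (robot.grip_point_offset is the z of the grasp point in the tool frame, in m); z points along the fingers, y is the line along which they close (so a half turn about z gives the same grasp; the last joint's range is limited). The gripper opens to 85 mm and grips with 20 to 120 N. Pads are 22 mm wide; open, the fingers measure 114 mm over their backs; the gripper's body (76 mm by 85 mm) begins 54 mm behind the grasp point. The pads swing forward as they close: fully open they stand 13 mm farther back than shut.
Start: joints at [-75.075, 21.618, 4.641, 73.018, 0, 83.68], TCP at [0.208, -0.536, 0.231] pointing down, gripper open.
Joint ranges: [-156.06, 156.06], [-48.1, 94.91], [-58.44, 69.94], [-101.28, 121.22], [-78.64, 73.56], [-180, 180]. Speed limits (degrees/s): [147.25, 147.25, 180, 180, 180, 180].

## Interface

Orientations are given as [roll, pitch, yaw] about the fixed x, y, z axes, in that order (R = Rz(yaw) Ry(pitch) Rx(roll)).
In Python, from station import robot, cams, models gives the robot as it stands.
- The arm moves only by the tool arm_command, never from a script. Its argument "increments" is a list of rows, each a list of 3 entries, a list of its own where there are three numbers: the opening, from 0 (shut) to 1 (fully open), then the shift along the world's x, y, z as a fraction of full scale, then the turn, a rotation vector about the world's x, y, z as a fraction of full scale. In form: [[gripper, [x, y, z], [wx, wy, wz]], ...]. A call has 1 to 12 rows; each row shifts and turns the commanded pose from where the row before left it; what a row does not reach is not made up. Full scale, the value 1, is 0.02 m for a shift and 4 degrees for a turn. A row lasts 1/8 s, in which the tool goes at most 62.5 mm and 10.7 degrees, less where a joint would pass 70% of its speed; a pose out of reach is approached as far as the arm can. A call with a number of a shift or a turn outside -1 to 1 is refused whole. A call with a gripper value outside its range is refused whole. The fingers move at their own pace and stop on an object; "grip_force" is the grip in N (left out, the last holds). Time passes only in rows, so rows that do not move let the fingers close. It gives the time, the measured TCP pose, the force, the opening and the grip force at its end, in the units of the state.
- robot.observe(): the state, without advancing time (a new reading comes with each control period).
- cams.camera(name): name is "scene" or "top"; returns (picture, depth): 400x640x3 uint8, red, green, blue; 400x640 float32, m along the optical axis (not along the pixel's ray), 0 where there is no reading.
- cams.get_calibration(name): a dict with "camera_matrix" (3x3 intrinsics, pixels), "distortion" ([k1, k2, p1, p2, k3] as OpenCV has them; the pictures are not rectified), "view" (4x4, takes a point from world to camera coordinates). Camera axes: x right, y down, z forward; pixel columns grow to the right and rows downward; lengths in m; the calibration is good to about 2 mm. A picture is of the moment at which its call begins. get_calibration takes no time and is no camera call.
- robot.close_job(): hands the job in; it is judged then, once.
Trained networks look in the newest picture that a camera, given by its name, has taken for a name from the list of things; names that differ only in an ending like _2 or _b are one class to them, and where a whole thing is asked for, a point or a joint stands for the part that bears it (a point fixed in the world has none). Each returns a list of dicts, best first, with "score" (0 to 1); they miss things now and then, are a little off and sometimes report something else, mostly with a low value. They report only what shows in the picture. A call takes as long as a camera call. They do not tell look-alikes from the thing itself.
- models.trace(camera, label): "pixels" (400x640 bool, what is visible of it) and "box" ([left, top, right, bottom] in pixels, round what is visible of it).
The state is a dict: "clock": time; "joint_positions": joint angles; "joint_vel": joint speeds; "joint_efforts": joint torques, N m; "tool_pos": TCP position; "eef_rot": TCP orientation; "ft_force": force on the tool from outside, world axes, zero at the start; "torque": the same for the moment, N m; "opening": finger opening in m; "finger_force": force on a finger pad.
Only numpy, scipy, OpenCV 4.12 (cv2) and the standard library are available. Lean on these libraries where they do the work, as an engineer would, in place of code of your own. Each camera call takes 0.05 s, during which the arm holds its last target. There are 200 camera calls.

## Task

Of the three look-alike fuses on the bench, take the one whose length fits between the end stops of the copper clips on the sloping stand (the 50 mm one, the middle length) and set it fully down in both clips. Then press the red quarter-turn latch beside it fully in first and, keeping it pressed, turn it a quarter turn clockwise, so that its arm swings over the fuse and the latch stays caught; let go of it. Leave the other two fuses, the yellow multimeter and the transformer where they are.

Things in the scene. Friction and masses are not known exactly. Their poses are not given: they have to be found in the camera images.
- fuse_38_mid (a point): centre of the short (wrong) fuse: white square ceramic body with a brass cap at each end, 38 mm long, 18 x 18 mm across the caps (17 mm across the white body), about 30 g, lying loose on the bench. Its y axis runs along the fuse; z is up as it lies at the start. The centre is 9 mm above its underside.
- fuse_50_mid (a point): centre of the middle-length (right) fuse: white square ceramic body with a brass cap at each end, 50 mm long, 18 x 18 mm across the caps (17 mm across the white body), about 40 g, lying loose on the bench. Its y axis runs along the fuse; z is up as it lies at the start. The centre is 9 mm above its underside.
- fuse_62_mid (a point): centre of the long (wrong) fuse: white square ceramic body with a brass cap at each end, 62 mm long, 18 x 18 mm across the caps (17 mm across the white body), about 50 g, lying loose on the bench. Its y axis runs along the fuse; z is up as it lies at the start. The centre is 9 mm above its underside.
- cradle_seat (a point): where the fuse's centre lies once fully seated in the two copper clips. Axes of the sloping plate, which is tilted 25 degrees from level, facing the robot: x up the slope, y left along the seated fuse, z square out of the plate. The plate's face is 19 mm below (along -z), the clip floors 9 mm below. Within 16 mm in y nothing stands higher than the plate: room for fingers closing along x
- clip_left (a point): middle of the left copper clip, 22.5 mm along +y from cradle_seat; the right clip is its mirror image. Same axes. A clip is open at the top, 9 mm long in y and 22 mm wide inside in x, with flared lips reaching 6 mm above this point. An end stop stands 4.5 mm further out in y (54 mm clear between the two stops), reaching 2 mm above it
- latch_grip (a point): middle of the red latch's grip bar: 12 mm wide, 36 long, 22 high (11 above and below this point) on a 39 mm disc; from cradle_seat 64 mm along +y and, unpressed, 33 mm along z. Axes turn with it: x along bar and arm, z out of the plate on the turning axis. Unlocked, x points up the slope; locked, to the right, with the arm (53 mm reach, underside 16.5 mm below here) over the fuse's left end
- latch_press (a joint): how far the latch is pressed in, m: 0 out, 0.0065 hard stop. A spring pushes it out (about 3 N at 0, 7 N at the stop). While out, a cam pin keeps it from turning; pressed 4 mm or more, it is free to turn. Turned a quarter and let go, it stays caught about 3.5 mm in.
- latch_turn (a joint): turn of the latch, rad, clockwise seen from in front of the plate: 0 unlocked (as at the start), 1.57 locked, at a stop. Light friction of 0.03 N m.
- multimeter: yellow multimeter lying near the front edge, 132 x 72 x 43 mm, origin at the centre of its underside; leave it alone
- transformer_1: small transformer, 53 x 50 x 40 mm, origin at the centre of its underside, to the right of and behind the stand; leave it alone
- fuse_50: the same 50 mm fuse; origin at the centre of its underside
Mind the look-alikes: they are no part of the job. Leave any green look-alike of the fuse_50 alone.

How it is judged:
By the outcome, as a careful person would: the job done as asked, in the order asked, and still so for the second after the job is handed in, with the robot touching nothing.
It also fails if it takes over 51 s, if anything falls off the work surface, if the arm or the gripper's body presses on something with over 40 N, if the wrist force passes 120 N, or if a joint passes its speed limit or range.

## Working session

There is one attempt and no reset: what is moved stays moved. The work goes in short steps, Python scripts to look and compute and a tool call to move; the robot and the scene stay as the last step left them, time stands still between calls to the robot, and variables do not carry over. Pictures are saved under pics/ and viewed, at most 10 in all, crops included, and the job is handed in when it is done.

Besides the shell and the picture viewer there is one more tool, called after "Request:" as name(argument=value, ...) on one line, values as JSON. arm_command: Moves the arm, as the interface text tells. Its arguments: {"type":"object","properties":{"increments":{"type":"array"},"grip_force":{"type":"number"}},"required":["increments"]}

```bash
mkdir -p pics; ls; cat > h.py <<'E'
import numpy as np, cv2
from station import robot, cams, models
def shot(n):
    p,d=cams.camera(n); return p,d,cams.get_calibration(n)
def cloud(d,c):
    h,w=d.shape; u,v=np.meshgrid(np.arange(w),np.arange(h))
    K=np.array(c["camera_matrix"]);D=np.array(c["distortion"])
    n=cv2.undistortPoints(np.stack([u,v],-1).reshape(-1,1,2).astype(np.float64),K,D).reshape(h,w,2)
    P=np.concatenate([n*d[...,None],d[...,None]],-1)
    V=np.array(c["view"]); return (P-V[:3,3])@V[:3,:3]
def proj(X,c):
    V=np.array(c["view"]);return cv2.projectPoints(np.asarray(X,float).reshape(-1,1,3),cv2.Rodrigues(V[:3,:3])[0],V[:3,3],np.array(c["camera_matrix"]),np.array(c["distortion"]))[0].reshape(-1,2)
E
python3 - <<'E'
from h import *
print(robot.grip_point_offset, robot.observe())
for n in ("scene","top"):
    p,d,c=shot(n); cv2.imwrite(f"pics/{n}0.png",p[...,::-1]); P=cloud(d,c); np.save(n+"0.npy",P)
    for l in ("fuse_38_mid","fuse_50_mid","fuse_62_mid","latch_grip","multimeter","transformer_1","fuse_50"):
        for r in models.trace(n,l):
            m=r["pixels"]&(d>0); q=P[m]
            if len(q): print(n,l,round(r["score"],2),np.round(r["box"]),m.sum(),np.round(np.median(q,0),3),np.round(np.percentile(q,2,0),3),np.round(np.percentile(q,98,0),3))
E
```

```text
pics
-0.0187 {'clock': 0.0, 'joint_positions': array([-7.50738879e+01,  2.16641070e+01,  4.56167313e+00,  7.30167438e+01,
        1.52007981e-03,  8.36788451e+01]), 'joint_vel': array([ 0.02424978, -0.00429808, -0.05722077, -0.06273281,  0.07913097,
       -0.04396032]), 'joint_efforts': array([ 6.26020119e-04, -4.63603270e+01,  2.69874161e+01,  2.07952922e-02,
       -2.12642789e-05,  2.70882175e-06]), 'tool_pos': array([ 0.20820681, -0.53527862,  0.23033032]), 'eef_rot': array([-1.79881714e+02, -1.46324369e-02,  2.12472503e+01]), 'ft_force': array([ 0.61148202, -0.53859642,  0.26605764]), 'torque': array([ 0.02925528, -0.00437111,  0.05411394]), 'finger_force': 0.0, 'opening': 0.08533695084123766}
scene fuse_38_mid 0.61 [266. 223. 280. 234.] 118 [ 0.442 -0.011  0.016] [ 0.438 -0.026  0.004] [0.454 0.009 0.021]
scene fuse_50_mid 0.67 [414. 229. 438. 244.] 204 [ 0.58  -0.356  0.016] [ 0.576 -0.38   0.001] [ 0.595 -0.332  0.02 ]
scene fuse_50_mid 0.64 [384. 218. 402. 230.] 171 [ 0.589 -0.267  0.016] [ 0.581 -0.291  0.002] [ 0.604 -0.246  0.021]
scene fuse_50_mid 0.6 [384. 236. 398. 25
[... 1295 characters left out ...]
  -0.304  0.011] [ 0.531 -0.274  0.021]
top latch_grip 0.73 [252. 130. 267. 159.] 235 [0.668 0.027 0.099] [0.645 0.014 0.082] [0.708 0.047 0.114]
top multimeter 0.59 [199. 260. 251. 291.] 1229 [0.345 0.117 0.033] [0.308 0.057 0.018] [0.383 0.181 0.041]
top transformer_1 0.65 [334. 108. 356. 127.] 300 [ 0.763 -0.193  0.038] [ 0.744 -0.216  0.004] [ 0.79  -0.17   0.044]
top fuse_50 0.67 [249. 130. 304. 157.] 499 [0.672 0.016 0.074] [ 0.647 -0.067  0.05 ] [0.706 0.046 0.113]
top fuse_50 0.56 [391. 180. 414. 191.] 136 [ 0.583 -0.351  0.017] [ 0.575 -0.377  0.006] [ 0.592 -0.328  0.022]
top fuse_50 0.48 [376. 205. 386. 221.] 102 [ 0.509 -0.291  0.018] [ 0.49  -0.304  0.011] [ 0.529 -0.276  0.021]
```

```bash
python3 - <<'E'
import cv2,numpy as np
s=cv2.imread("pics/scene0.png");t=cv2.imread("pics/top0.png")
a=cv2.resize(s[140:270,240:450],(800,495),interpolation=cv2.INTER_CUBIC)
b=cv2.resize(t[100:250,230:430],(800,600),interpolation=cv2.INTER_CUBIC)
cv2.imwrite("pics/a.png",a);cv2.imwrite("pics/b.png",b)
E
```

```text
(no output)
```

View pics/a.png

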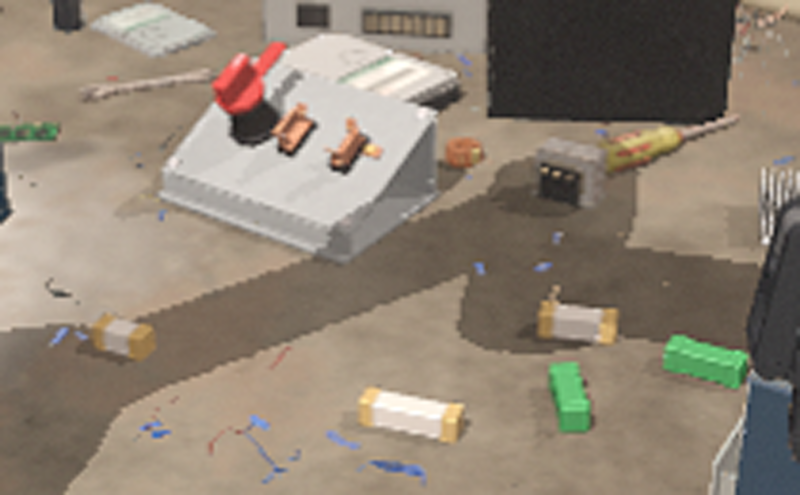

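View pics/b.png

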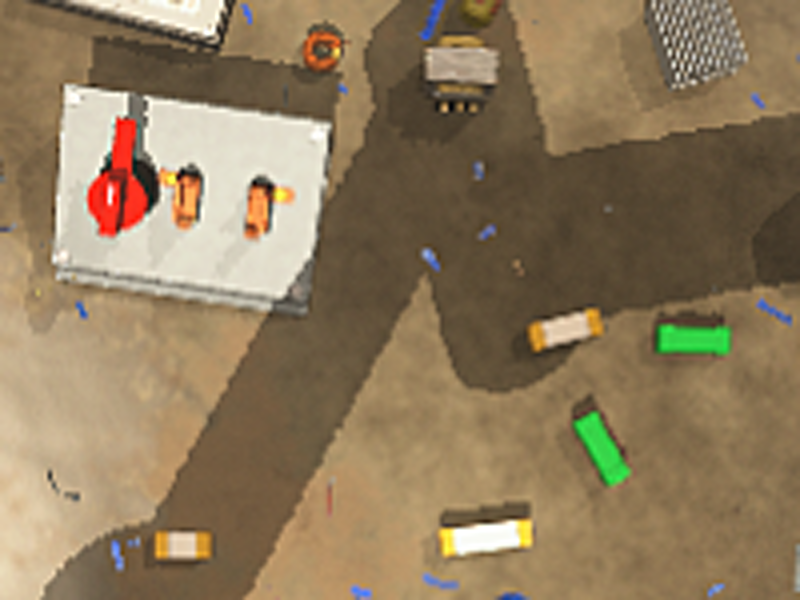

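```bash
cat > stand.py <<'E'
from h import *
from scipy.optimize import least_squares
out={}
for n in ("scene","top"):
    c=cams.get_calibration(n); P=np.load(n+"0.npy"); I=cv2.imread(f"pics/{n}0.png"); hsv=cv2.cvtColor(I,cv2.COLOR_BGR2HSV)
    V=np.array(c["view"]); print(n,"cam at",np.round(-V[:3,:3].T@V[:3,3],3))
    x,y,z=np.moveaxis(P,-1,0)
    reg=(x>.58)&(x<.80)&(y>-.16)&(y<.10)&(z>.01)&(z<.15)
    g=reg&(hsv[...,1]<40)&(hsv[...,2]>120)
    Q=P[g]; k=np.ones(len(Q),bool)
    for _ in range(15):
        co=np.linalg.lstsq(np.c_[Q[k][:,:2],np.ones(k.sum())],Q[k][:,2],rcond=None)[0]
        r=Q[:,2]-Q[:,:2]@co[:2]-co[2]; k=abs(r)<max(.003,2.5*np.std(r[k])) if _<8 else abs(r)<.004
    nn=np.array([-co[0],-co[1],1]);nn/=np.linalg.norm(nn)
    print("plane",k.sum(),"rms",r[k].std(),"tilt",np.degrees(np.arccos(nn[2])),"yaw",np.degrees(np.arctan2(co[1],co[0])),co)
    yaw=np.arctan2(co[1],co[0])
    X=np.array([np.cos(yaw)*nn[2],np.sin(yaw)*nn[2],np.hypot(nn[0],nn[1])]);Y=np.cross(nn,X)
    o=np.array([.68,-.02,co@[.68,-.02,1]])
    pl=np.c_[(Q[k]-o)@X,(Q[k]-o)@Y].astype(np.float32)
    rc=cv2.minAreaRect(pl*1000); print("rect mm",rc)
    cop=reg&(hsv[...,0]>3)&(hsv[...,0]<19)&(hsv[...,1]>90)
    red=reg&((hsv[...,0]<4)|(hsv[...,0]>172))&(hsv[...,1]>150)
    for nm,m in(("cop",cop),("red",red)):
        q=P[m]-o; L=np.c_[q@X,q@Y,q@nn]*1000
        print(nm,m.sum(),np.round(np.percentile(L,[2,50,98],axis=0),1).tolist())
        if nm=="cop":
            lab=L[:,1]>np.mean(L[:,1])
            for s in (1,0):
                M=L[lab==s]; print("clip",s,len(M)); print(np.round(M[np.argsort(M[:,2])],0).astype(int).tolist())
E
python3 stand.py
```

```text
scene cam at [-0.329 -0.572  0.632]
plane 1416 rms 0.0017988085220604333 tilt 25.192459813981547 yaw -8.637881417458312 [ 0.4650679  -0.07064945 -0.26620227]
rect mm ((-1.435150146484375, 7.843955993652344), (177.82843017578125, 126.80154418945312), 89.85107421875)
cop 165 [[-15.6, -71.3, -88.9], [3.9, -38.7, 10.6], [99.9, 28.0, 24.3]]
clip 1 73
[[-2, 27, 0], [7, 29, 3], [1, 28, 4], [-3, 29, 5], [-14, 3, 5], [-16, 5, 6], [-11, 2, 6], [12, 2, 7], [-7, 0, 7], [3, 14, 7], [-13, 14, 8], [-15, 9, 8], [-5, 5, 8], [8, 10, 8], [-4, 9, 8], [-5, 1, 9], [12, 9, 9], [8, -1, 9], [6, 5, 9], [-2, 3, 9], [11, 11, 9], [3, -1, 9], [-13, 10, 9], [8, 6, 10], [-2, -1, 10], [6, 1, 10], [9, 2, 11], [6, 11, 11], [0, 4, 11], [2, 9, 11], [-16, 3, 11], [-11, 0, 12], [-1, 6, 12], [-5, 4, 12], [-15, 0, 12], [3, 5, 12], [-9, 4, 12], [-13, 2, 12], [0, -1, 13], [7, 11, 13], [-14, 4, 13], [10, 3, 13], [3, 12, 13], [-12, 8, 14], [-5, 10, 14], [-5, 6, 15], [-13, 4, 16], [4, 12, 16], [10, 5, 16], [-3, 10, 16], [-15, 9, 17], [9, 8, 17], [10, 15, 17], [15, 11, 17], [2, 13, 18], [-6, 15, 18], [-9, 9, 18], [-1, 11, 18], [1
[... 5005 characters left out ...]
1, 11], [-2, -38, 11], [-10, -39, 11], [0, -35, 11], [-16, -37, 11], [-4, -39, 11], [-11, -34, 11], [-1, -41, 12], [-16, -35, 12], [-7, -39, 12], [4, -38, 12], [9, -37, 13], [-17, -40, 13], [-18, -38, 14], [-18, -35, 15], [4, -46, 17], [5, -41, 17], [6, -46, 18], [6, -44, 19], [-15, -44, 19], [4, -44, 19], [-12, -43, 20], [-1, -45, 20], [-7, -43, 20], [-18, -41, 20], [-19, -36, 20], [-18, -39, 20], [-19, -34, 21], [1, -44, 21], [-12, -46, 21], [-4, -45, 22], [-14, -46, 22], [-9, -46, 22], [-6, -45, 22], [-9, -43, 22], [-20, -42, 24], [9, -36, 24], [-20, -37, 25], [-20, -40, 25], [-20, -34, 26], [10, -41, 26], [10, -39, 28]]
red 232 [[-19.1, 31.6, 36.7], [3.1, 46.5, 42.2], [45.6, 65.7, 64.3]]
```

```bash
python3 - <<'E'
from h import *
for n in ("scene","top"):
    P=np.load(n+"0.npy"); x,y,z=np.moveaxis(P,-1,0)
    for nm,(cx,cy) in dict(target=(.59,-.266),long=(.45,-.212)).items():
        b=(np.hypot(x-cx,y-cy)<.045)
        bench=np.median(z[b&(z<.008)])
        m=b&(z>.012); q=P[m]
        rc=cv2.minAreaRect((q[:,:2]*1000).astype(np.float32))
        u,s,vt=np.linalg.svd(q[:,:2]-q[:,:2].mean(0),full_matrices=False)
        print(n,nm,m.sum(),"bench",bench,"top",np.percentile(z[m],[50,90]),np.round(q.mean(0),4),rc,"axis deg",np.degrees(np.arctan2(*vt[0][::-1])))
E
```

```text
scene target 115 bench 0.001049803982825248 top [0.01791819 0.02005172] [ 0.592  -0.2683  0.0174] ((594.118408203125, -266.9668273925781), (21.059551239013672, 47.99109649658203), 15.11750316619873) axis deg -78.52632767604463
scene long 177 bench 0.0012489724356676978 top [0.01773132 0.01982193] [ 0.4504 -0.2139  0.0174] ((451.1259765625, -212.82684326171875), (23.826440811157227, 63.36717987060547), 2.8591432571411133) axis deg -82.7501948124702
top target 110 bench 0.000398220759002106 top [0.01763359 0.01943622] [ 0.5913 -0.2658  0.0175] ((591.6151733398438, -265.3931884765625), (17.251859664916992, 49.48455810546875), 9.305054664611816) axis deg 100.31572625358106
top long 149 bench 0.0006912869698979102 top [0.01808961 0.02019942] [ 0.4515 -0.2104  0.0179] ((451.36737060546875, -210.2879180908203), (17.30323028564453, 62.0805549621582), 7.670426845550537) axis deg 97.14085256185557
```

Request:
arm_command(increments=[[0.5,[1,0.7,-0.2],[0,0,1]],[0.5,[1,0.7,-0.2],[0,0,1]],[0.5,[1,0.7,-0.2],[0,0,1]],[0.5,[1,0.7,-0.2],[0,0,1]],[0.5,[1,0.7,-0.2],[0,0,1]],[0.5,[1,0.7,-0.2],[0,0,1]],[0.5,[1,0.7,-0.2],[0,0,1]],[0.5,[1,0.7,-0.2],[0,0,1]],[0.5,[1,0.7,-0.2],[0,0,1]],[0.5,[1,0.7,-0.2],[0,0,1]],[0.5,[1,0.7,-0.2],[0,0,1]],[0.5,[1,0.7,-0.2],[0,0,1]]])

```text
clock: 2.3
tool_pos: [0.449, -0.3675, 0.1833]
eef_rot: [180.0, 0.0, 69.4]
ft_force: [-0.3, 0.3, -0.3]
opening: 0.0429
finger_force: 0.0
```

Request:
arm_command(increments=[[0.5,[0.9,0.63,-0.5],[0,0,0.97]],[0.5,[0.9,0.63,-0.5],[0,0,0.97]],[0.5,[0.9,0.63,-0.5],[0,0,0.97]],[0.5,[0.9,0.63,-0.5],[0,0,0.97]],[0.5,[0.9,0.63,-0.5],[0,0,0.97]],[0.5,[0.9,0.63,-0.5],[0,0,0.97]],[0.5,[0.9,0.63,-0.5],[0,0,0.97]],[0.5,[0.85,0.65,-0.5],[0,0,0.97]],[0.5,[0,0,-1],[0,0,0]],[0.5,[0,0,-1],[0,0,0]],[0.5,[0,0,-1],[0,0,0]],[0.5,[0,0,-0.6],[0,0,0]]])

```text
clock: 3.8
tool_pos: [0.5913, -0.266, 0.0299]
eef_rot: [-179.9, -0.1, 100.4]
ft_force: [0.0, 0.4, -0.1]
opening: 0.0425
finger_force: 0.0
```

Request:
arm_command(grip_force=40, increments=[[0.5,[0,0,-0.7],[0,0,0]],[0.5,[0,0,-0.6],[0,0,0]],[0.5,[0,0,0],[0,0,0]],[0,[0,0,0],[0,0,0]],[0,[0,0,0],[0,0,0]],[0,[0,0,0],[0,0,0]],[0,[0,0,0],[0,0,0]],[0,[0,0,0],[0,0,0]]])

```text
clock: 4.8
tool_pos: [0.592, -0.2672, 0.0062]
eef_rot: [179.9, 0.1, 100.3]
ft_force: [-0.7, 0.7, 5.5]
opening: 0.0158
finger_force: 40.9
```

```bash
cat >> h.py <<'E'
from scipy.spatial.transform import Rotation as Rot
def frame(yaw=-8.6,tilt=25.):
    a=np.radians(yaw);t=np.radians(tilt)
    X=np.array([np.cos(a)*np.cos(t),np.sin(a)*np.cos(t),np.sin(t)]);Y=np.array([-np.sin(a),np.cos(a),0]);return X,Y,np.cross(X,Y)
def togo(goal,R):
    s=robot.observe(); r=Rot.from_euler('xyz',s["eef_rot"],degrees=True)
    w=(Rot.from_matrix(R)*r.inv()).as_rotvec(degrees=True)
    print("pos",np.round(s["tool_pos"],4),"shift units",np.round((goal-s["tool_pos"])/.02,2),"turn units",np.round(w/4,2))
E
python3 - <<'E'
from h import *
X,Y,n=frame(); print(X,Y,n)
for co,lx,ly in (([0.4650679,-0.07064945,-0.26620227],-.0005,-.0175),([0.45707445,-0.06855441,-0.25932905],-.0045,-.0152)):
    o=np.array([.68,-.02,np.dot(co,[.68,-.02,1])]); s=o+X*lx+Y*ly+n*.019; print("seat",np.round(s,4)); 
S=s
togo(S+n*.05-n*.005,np.c_[Y,X,-n])
E
```

```text
[ 0.89611761 -0.13552505  0.42261826] [0.14953534 0.98875638 0.        ] [-0.4178665   0.06319637  0.90630779]
seat [ 0.669  -0.036   0.0685]
seat [ 0.6658 -0.0332  0.0682]
pos [ 0.592  -0.2672  0.0062] shift units [ 2.75 11.84  5.14] turn units [ 0.11 -6.26 -4.64]
```

Request:
arm_command(increments=[[0,[0,0,0.6],[0,0,0]],[0,[0,0,1],[0,0,0]],[0,[0,0,1],[0,0,0]],[0,[0,0,1],[0,0,0]],[0,[0,0,1],[0,0,0]],[0,[0.2,0.95,0.25],[0,-0.52,-0.387]],[0,[0.2,0.95,0.25],[0,-0.52,-0.387]],[0,[0.2,0.95,0.25],[0,-0.52,-0.387]],[0,[0.2,0.95,0.25],[0,-0.52,-0.387]],[0,[0.2,0.95,0.25],[0,-0.52,-0.387]],[0,[0.2,0.95,0.25],[0,-0.52,-0.387]],[0,[0.2,0.95,0.25],[0,-0.52,-0.387]]])

```text
clock: 6.3
tool_pos: [0.619, -0.133, 0.1326]
eef_rot: [165.5, 1.2, 89.2]
ft_force: [0.0, 0.0, -0.1]
opening: 0.0158
finger_force: 40.2
```

Request:
arm_command(increments=[[0,[0.2,0.95,0],[0,-0.52,-0.387]],[0,[0.2,0.95,0],[0,-0.52,-0.387]],[0,[0.2,0.95,-0.2],[0,-0.52,-0.387]],[0,[0.2,0.95,-0.2],[0,-0.52,-0.387]],[0,[0.2,0.95,-0.2],[0,-0.52,-0.387]],[0,[0.1,0.4,0],[0.1,0,0]],[0,[0,0,0],[0,0,0]]])

```text
clock: 7.18
tool_pos: [0.6416, -0.0307, 0.1207]
eef_rot: [155.2, -0.0, 81.4]
ft_force: [0.0, -0.7, -1.0]
opening: 0.0157
finger_force: 40.2
```

```bash
python3 - <<'E'
from h import *
X,Y,n=frame(); S=np.array([.6674,-.0346,.0684]); print(robot.observe()["opening"],robot.observe()["ft_force"])
togo(S+n*.045,np.c_[Y,X,-n])
ims=[]
for nm in ("scene","top"):
    p,d,c=shot(nm); cv2.imwrite(f"pics/{nm}1.png",p[...,::-1]); np.save(nm+"1.npy",cloud(d,c))
    u,v=proj(S+n*.03,c)[0].astype(int); print(u,v)
    ims.append(cv2.resize(p[v-30:v+30,u-40:u+40,::-1],(800,600),interpolation=cv2.INTER_CUBIC)[:,:])
    for r in models.trace(nm,"fuse_50_mid"): print(nm,r["score"],r["box"])
cv2.imwrite("pics/c.png",cv2.resize(np.vstack(ims),(400,600)))
E
```

```text
0.015688456400922705 [ 0.0026015  -0.65850794 -1.04703594]
pos [ 0.6416 -0.0307  0.1207] shift units [ 0.35 -0.05 -0.58] turn units [-0.01 -0.06  0.01]
319 167
scene 0.78 [415.8, 229.0, 433.9, 243.9]
scene 0.66 [296.6, 157.2, 309.6, 170.9]
scene 0.6 [386.0, 235.7, 393.9, 251.1]
283 153
top 0.61 [284.9, 156.7, 295.2, 164.7]
top 0.55 [373.3, 203.7, 383.0, 222.5]
top 0.45 [394.4, 182.2, 412.0, 189.6]
```

View pics/c.png

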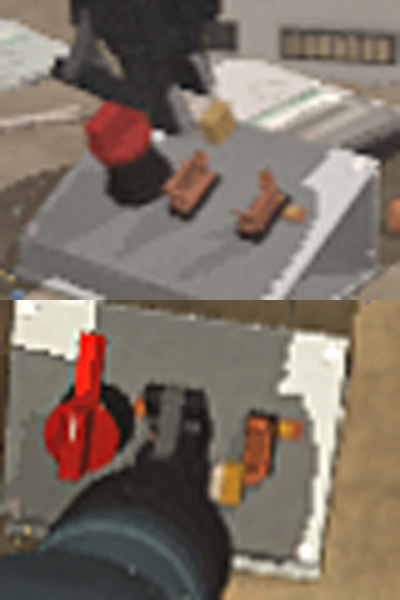

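```bash
cat > fit.py <<'E'
from h import *
X,Y,n=frame(); S=np.array([.6674,-.0346,.0684]); F=np.c_[X,Y,n]
def box(o,lo,hi): return o+np.array([[x,y,z] for x in(lo[0],hi[0]) for y in(lo[1],hi[1]) for z in(lo[2],hi[2])])/1000@F.T
SC=8
def render(boxes,c,u0,v0,w,h,sh):
    im=np.zeros((h*SC,w*SC),np.uint8)
    for b in boxes:
        q=(proj(b,c)+sh-[u0-.5,v0-.5])*SC
        cv2.fillConvexPoly(im,cv2.convexHull(q.astype(np.float32)).astype(np.int32),1)
    return cv2.resize(im.astype(np.float32),(w,h),interpolation=cv2.INTER_AREA)
def best(boxes,c,mask,pad=6):
    q=np.vstack([proj(b,c) for b in boxes]); u0,v0=(q.min(0)-pad).astype(int); u1,v1=(q.max(0)+pad).astype(int)
    M=mask[v0:v1,u0:u1].astype(np.float32); B=(1e9,)
    for st,rg in((1,5),(.25,1),(.1,.3)):
        c0=np.array(B[1:3]) if len(B)>1 else np.zeros(2)
        for a in np.arange(-rg,rg+1e-6,st):
            for b in np.arange(-rg,rg+1e-6,st):
                s=c0+[a,b]; e=((render(boxes,c,u0,v0,u1-u0,v1-v0,s)-M)**2).sum()
                if e<B[0]: B=(e,s[0],s[1])
    return B,M.sum()
def clip(s,o):
    L=[]
    for y0,y1 in ([(18,27)] if s>0 else [(-27,-18)]):
        L+=[box(o,(-12,y0,-10),(12,y1,-9))]
        for k in(-1,1):
            w=sorted((k*11,k*12)); L+=[box(o,(w[0],y0,-10),(w[1],y1,2))]
            f=sorted((k*12,k*14)); L+=[np.vstack([box(o,(w[0],y0,2),(w[1],y1,2.1)),box(o,(f[0],y0,5.9),(f[1],y1,6))])]
        e=sorted((s*27,s*28)); L+=[box(o,(-11,e[0],-10),(11,e[1],2))]
    return L
if __name__=="__main__":
    tcp=np.array([.6416,-.0307,.1207]); fc=tcp+n*.0028
    A=[];r=[]
    for nm in("scene","top"):
        c=cams.get_calibration(nm)
        h0=cv2.cvtColor(cv2.imread(f"pics/{nm}0.png"),cv2.COLOR_BGR2HSV);h1=cv2.cvtColor(cv2.imread(f"pics/{nm}1.png"),cv2.COLOR_BGR2HSV)
        m0=(h0[...,0]>3)&(h0[...,0]<17)&(h0[...,1]>90)
        bc=[best(clip(s,S),c,m0) for s in(1,-1)]; print(nm,"clips L,R",bc)
        m1=(h1[...,0]>15)&(h1[...,0]<28)&(h1[...,1]>95)
        for L in(8,10,12):
            bf=best([box(fc,(-9,-25,-9),(9,-25+L,9))],c,m1,pad=4); print(nm,"cap",L,bf)
        J=np.array([(proj(S+d*.001,c)-proj(S,c))[0] for d in(X,Y,n)]).T; print(J)
        u,v=proj(fc-Y*.022,c)[0].astype(int); print(u,v); print(h1[v-6:v+7,u-7:u+8,0]); print(m1[v-6:v+7,u-7:u+8].astype(int))
E
python3 fit.py
```

```text
scene clips L,R [((np.float32(16.999023), np.float64(0.15000000000000002), np.float64(0.8500000000000001)), np.float32(72.0)), ((np.float32(43.88623), np.float64(0.75), np.float64(0.95)), np.float32(81.0))]
scene cap 8 ((np.float32(8.352539), np.float64(-0.6), np.float64(-0.24999999999999994)), np.float32(38.0))
scene cap 10 ((np.float32(12.8688965), np.float64(-0.09999999999999998), np.float64(-0.1999999999999999)), np.float32(38.0))
scene cap 12 ((np.float32(19.209229), np.float64(0.5), np.float64(-0.5)), np.float32(38.0))
[[ 0.19011414 -0.2891168  -0.09639664]
 [-0.2561873  -0.08988969 -0.23581693]]
322 161
[[13 13 14 12 12  9 13 13 15 14 13 14 16 17 16]
 [11 13 13 14 13 12 15 16 14 12 13 14 14 16 14]
 [18 13 13 13 13 13 16 17 17 15 16 14 15 14 15]
 [12 12 14 13 12 15 18 18 18 17 17 15 15 14 13]
 [ 9 14 13 13 15 18 18 18 18 17 15 13 13 12 14]
 [15 16 13 15 17 18 18 18 18 18 16 16 15 17 30]
 [12 10  9 15 17 17 18 18 17 17 17 16 18 35 48]
 [13 15 15 13 16 17 17 17 17 18 17 12 15 21 27]
 [17 14 11 11 15 16 17 18 17 17 15 15 15 13 13]
 [19 17 11 10 13 17 16 18 18 16 15 15 15 19 17]
 [
[... 1569 characters left out ...]
8 18 18 16 10  9 11 56 30 20]
 [10 17 16 16 17 18 18 18 18 30 23 17 26 24 23]
 [23 16 16 15 18 18 18 18 17 38 25 24 26 26 28]
 [23 16 16 16 18 18 18 18 17 24 24 21 22 26 21]
 [15 20 17 17 17 17 17 17 38 20 23 24 23 22 20]
 [19 15 12 40 36 26 19 18 24 24 23 21 22 21 24]]
[[0 0 0 0 0 0 0 0 0 0 0 0 0 0 0]
 [0 0 0 0 0 0 0 0 0 0 0 0 0 0 0]
 [0 0 0 0 0 0 0 0 0 0 0 0 0 0 0]
 [0 0 0 0 0 1 1 1 1 0 0 0 0 0 0]
 [0 0 0 0 0 1 1 1 1 0 0 0 0 0 0]
 [0 0 0 0 1 1 1 1 1 0 0 0 0 0 0]
 [0 0 0 0 1 1 1 1 1 0 0 0 0 0 0]
 [0 0 0 0 1 1 1 1 1 0 0 0 0 0 0]
 [0 0 0 0 1 1 1 1 1 0 0 0 0 0 0]
 [0 0 0 0 1 1 1 1 1 0 0 0 0 0 0]
 [0 0 0 0 1 1 1 1 0 0 0 0 0 0 0]
 [0 0 0 0 1 1 1 1 0 0 0 0 0 0 0]
 [0 0 0 0 0 0 0 0 0 0 0 0 0 0 0]]
```

Request:
arm_command(increments=[[0,[0.31,-0.06,-0.59],[0,-0.06,0]],[0,[0.31,-0.06,-0.59],[0,0,0]],[0,[0.3,-0.05,-0.59],[0,0,0]],[0,[0,0,0],[0,0,0]],[0,[0,0,0],[0,0,0]]])

```text
clock: 8.0
tool_pos: [0.6597, -0.0341, 0.0847]
eef_rot: [155.0, -0.1, 81.3]
ft_force: [-0.8, 0.2, 0.3]
opening: 0.016
finger_force: 40.2
```

```bash
python3 - <<'E'
from fit import *
st=robot.observe(); tcp=st["tool_pos"]; print(tcp,st["ft_force"],st["eef_rot"]); fc=tcp+n*.0028
print("tcp-S mm",np.round((tcp-S)@F*1000,2)); ims=[]
for nm in("scene","top"):
    p,d,c=shot(nm); I=np.ascontiguousarray(p[...,::-1]); cv2.imwrite(f"pics/{nm}2.png",I); P=cloud(d,c)
    h1=cv2.cvtColor(I,cv2.COLOR_BGR2HSV); m1=(h1[...,0]>15)&(h1[...,0]<28)&(h1[...,1]>95)
    for L in(8,9,10): print(nm,"cap",L,best([box(fc,(-9,-25,-9),(9,-25+L,9))],c,m1,pad=3))
    m0=(h1[...,0]>3)&(h1[...,0]<17)&(h1[...,1]>90); print("clipR",best(clip(-1,S),c,m0,3),"L",best(clip(1,S),c,m0,3))
    u,v=proj(S,c)[0].astype(int); ims.append(cv2.resize(I[v-30:v+30,u-40:u+40],(400,300),interpolation=cv2.INTER_CUBIC))
    P0=np.load(nm+"0.npy"); b=(proj(fc-Y*.021,c)[0]).astype(int); q=(P[b[1]-1:b[1]+2,b[0]-1:b[0]+2].reshape(-1,3)-S)@F*1000; print("cap depth pts",np.round(np.median(q,0),1),"tcp n",((tcp-S)@n)*1000)
cv2.imwrite("pics/d.png",np.vstack(ims))
E
```

```text
[ 0.65969377 -0.03408717  0.08465254] [-0.7536706   0.16365335  0.3349166 ] [ 1.55000179e+02 -7.60834230e-02  8.13384784e+01]
tcp-S mm [-0.11 -0.65 17.98]
scene cap 8 ((np.float32(5.614502), np.float64(-0.04999999999999999), np.float64(-0.55)), np.float32(38.0))
scene cap 9 ((np.float32(7.8969727), np.float64(5.551115123125783e-17), np.float64(-0.6)), np.float32(38.0))
scene cap 10 ((np.float32(9.9453125), np.float64(0.15000000000000002), np.float64(-0.7)), np.float32(38.0))
clipR ((np.float32(18.534912), np.float64(1.0), np.float64(1.1)), np.float32(59.0)) L ((np.float32(23.033203), np.float64(-0.39999999999999997), np.float64(2.25)), np.float32(44.0))
cap depth pts [ -5.5 -25.   27.9] tcp n 17.982387266196298
top cap 8 ((np.float32(2.352539), np.float64(-1.25), np.float64(0.25)), np.float32(35.0))
top cap 9 ((np.float32(2.0783691), np.float64(-1.1), np.float64(0.25000000000000006)), np.float32(35.0))
top cap 10 ((np.float32(3.0161133), np.float64(-0.85), np.float64(0.45)), np.float32(35.0))
clipR ((np.float32(23.072021), np.float64(0.65), np.float64(-0.6499999999999999)), np.float32(62.0)) L ((np.float32(25.62378), np.float64(-6.3), np.float64(-2.3)), np.float32(20.0))
cap depth pts [  2.7 -21.7  31.8] tcp n 17.982387266196298
```

View pics/d.png

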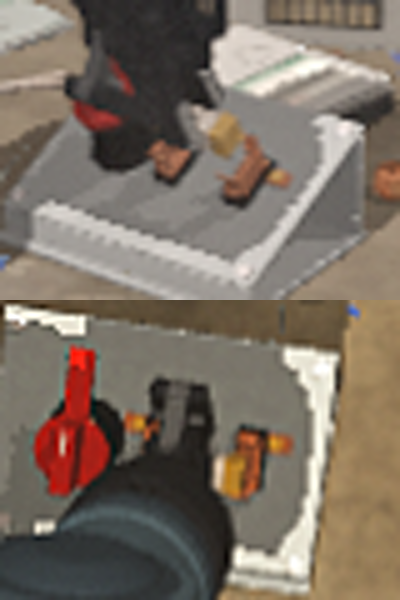

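Request:
arm_command(increments=[[0,[0.1,-0.025,-0.21],[0,0,0]],[0,[0.1,-0.025,-0.21],[0,0,0]],[0,[0.1,-0.025,-0.21],[0,0,0]],[0,[0.042,-0.006,-0.09],[0,0,0]],[0,[0.042,-0.006,-0.09],[0,0,0]],[0,[0,0,0],[0,0,0]]])

```text
clock: 8.85
tool_pos: [0.6674, -0.0359, 0.0686]
eef_rot: [155.0, -0.1, 81.3]
ft_force: [-0.1, 0.0, -0.7]
opening: 0.016
finger_force: 40.2
```

Request:
arm_command(increments=[[0,[0.021,-0.003,-0.045],[0,0,0]],[0,[0.021,-0.003,-0.045],[0,0,0]],[0,[0.021,-0.003,-0.045],[0,0,0]],[0,[0,0,0],[0,0,0]]])

```text
clock: 9.35
tool_pos: [0.6687, -0.0361, 0.0659]
eef_rot: [155.0, -0.1, 81.3]
ft_force: [-0.7, -0.0, 1.1]
opening: 0.016
finger_force: 40.2
```

Request:
arm_command(increments=[[0,[0.021,-0.003,-0.045],[0,0,0]],[0,[0.021,-0.003,-0.045],[0,0,0]],[0,[0,0,0],[0,0,0]]])

```text
clock: 9.72
tool_pos: [0.6693, -0.0361, 0.065]
eef_rot: [155.0, -0.1, 81.3]
ft_force: [-6.7, 0.6, 7.0]
opening: 0.0159
finger_force: 41.4
```

Request:
arm_command(increments=[[0.4,[0,0,0],[0,0,0]],[0.4,[0,0,0],[0,0,0]],[0.4,[0,0,0],[0,0,0]],[0.4,[-0.313,0.047,0.68],[0,0,0]],[0.4,[-0.313,0.047,0.68],[0,0,0]],[0.4,[-0.313,0.047,0.68],[0,0,0]],[0.4,[-0.313,0.047,0.68],[0,0,0]],[0.4,[-0.313,0.047,0.68],[0,0,0]],[0.4,[-0.4,0.06,0.9],[0,0,0]],[0.4,[-0.8,0.06,0.6],[0,0,0]]])

```text
clock: 10.98
tool_pos: [0.6147, -0.0292, 0.1642]
eef_rot: [154.8, -0.1, 81.3]
ft_force: [-0.1, -0.1, -0.3]
opening: 0.0344
finger_force: 0.0
```

```bash
python3 - <<'E'
from fit import *
st=robot.observe(); print(st["tool_pos"],st["ft_force"],st["eef_rot"]); ims=[]
for nm in("scene","top"):
    p,d,c=shot(nm); I=np.ascontiguousarray(p[...,::-1]); cv2.imwrite(f"pics/{nm}3.png",I); P=cloud(d,c)
    hs=cv2.cvtColor(I,cv2.COLOR_BGR2HSV)
    L=(P-S)@F*1000; q=L[(abs(L[...,0])<8)&(abs(L[...,1])<13)&(L[...,2]<30)]; print(nm,"top of body n pct",np.round(np.percentile(q[:,2],[10,30,50,70,90]),1),len(q))
    for s in(-1,1):
        q=L[(abs(L[...,0])<7)&(abs(L[...,1]-s*21)<3)&(L[...,2]<30)]; print("end",s,len(q),np.round(np.median(q[:,2]),1))
    q=L[(abs(L[...,0])<30)&(abs(L[...,1]+0)<14)&(L[...,2]<-13)]; print("plate",len(q),np.round(np.median(q[:,2]),1))
    q=L[(L[...,2]>38)&(L[...,2]<60)&(abs(L[...,1]-64)<25)&(abs(L[...,0])<60)&(hs[...,1]>120)&((hs[...,0]<6)|(hs[...,0]>170))]; print("latch",len(q),np.round(np.percentile(q,[5,50,95],axis=0),1).tolist())
    u,v=proj(S,c)[0].astype(int); ims.append(cv2.resize(I[v-30:v+30,u-40:u+40],(400,300),interpolation=cv2.INTER_CUBIC))
cv2.imwrite("pics/e.png",np.vstack(ims))
E
```

```text
[ 0.61467616 -0.0291709   0.16416212] [-0.07178771 -0.12896059 -0.27608048] [ 1.54849671e+02 -7.41596125e-02  8.13338480e+01]
scene top of body n pct [-20.8  -6.2   1.9   7.    9.1] 72
end -1 13 7.4
end 1 8 6.7
plate 79 -19.8
latch 39 [[-17.1, 56.4, 38.8], [-4.4, 60.0, 42.4], [11.7, 66.9, 45.3]]
top top of body n pct [-18.8  -2.    7.6   9.5  10.5] 81
end -1 14 9.5
end 1 5 8.4
plate 138 -18.3
latch 64 [[-16.7, 59.2, 40.8], [-1.4, 63.6, 43.9], [15.0, 69.9, 46.9]]
```

View pics/e.png

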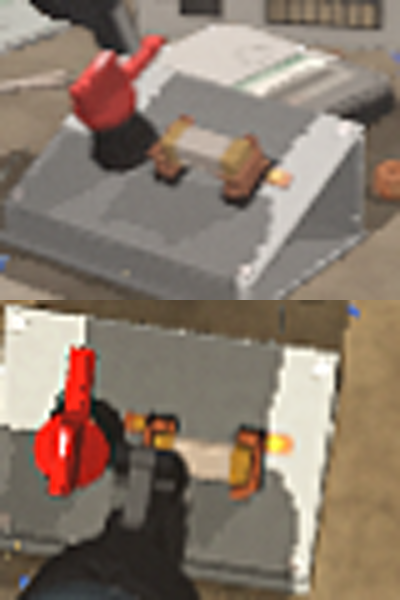

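```bash
python3 - <<'E'
from fit import *
togo(S+.063*Y+.070*n,np.c_[-X,Y,-n]); print(n*90/4)
E
```

```text
pos [ 0.6139 -0.029   0.1642] shift units [ 1.68  3.06 -1.62] turn units [-9.44  1.45 20.4 ]
[-9.40199632  1.42191826 20.39192521]
```

Request:
arm_command(increments=[[0.4,[0.08,0.146,-0.077],[-0.449,0.069,0.971]],[0.4,[0.08,0.146,-0.077],[-0.449,0.069,0.971]],[0.4,[0.08,0.146,-0.077],[-0.449,0.069,0.971]],[0.4,[0.08,0.146,-0.077],[-0.449,0.069,0.971]],[0.4,[0.08,0.146,-0.077],[-0.449,0.069,0.971]],[0.4,[0.08,0.146,-0.077],[-0.449,0.069,0.971]],[0.4,[0.08,0.146,-0.077],[-0.449,0.069,0.971]],[0.4,[0.08,0.146,-0.077],[-0.449,0.069,0.971]],[0.4,[0.08,0.146,-0.077],[-0.449,0.069,0.971]],[0.4,[0.08,0.146,-0.077],[-0.449,0.069,0.971]],[0.4,[0.08,0.146,-0.077],[-0.449,0.069,0.971]]])

```text
clock: 12.45
tool_pos: [0.632, 0.0031, 0.1448]
eef_rot: [162.5, 18.0, 125.8]
ft_force: [0.5, 0.2, 0.3]
opening: 0.0341
finger_force: 0.0
```

Request:
arm_command(increments=[[0.4,[0.08,0.146,-0.077],[-0.449,0.069,0.971]],[0.4,[0.08,0.146,-0.077],[-0.449,0.069,0.971]],[0.4,[0.08,0.146,-0.077],[-0.449,0.069,0.971]],[0.4,[0.08,0.146,-0.077],[-0.449,0.069,0.971]],[0.4,[0.08,0.146,-0.077],[-0.449,0.069,0.971]],[0.4,[0.08,0.146,-0.077],[-0.449,0.069,0.971]],[0.4,[0.08,0.146,-0.077],[-0.449,0.069,0.971]],[0.4,[0.08,0.146,-0.077],[-0.449,0.069,0.971]],[0.4,[0.08,0.146,-0.077],[-0.449,0.069,0.971]],[0.4,[0.08,0.146,-0.077],[-0.449,0.069,0.971]],[0.4,[0,0,0],[0,0,0]]])

```text
clock: 13.82
tool_pos: [0.6478, 0.0324, 0.1293]
eef_rot: [-179.9, 24.9, 171.3]
ft_force: [0.1, -0.5, 1.1]
opening: 0.0344
finger_force: 0.0
```

```bash
python3 - <<'E'
from fit import *
print(robot.observe()["joint_positions"],robot.observe()["opening"])
togo(S+.063*Y+.024*n,np.c_[-X,Y,-n])
ims=[]
for nm in("scene","top"):
    p,d,c=shot(nm); I=np.ascontiguousarray(p[...,::-1]); cv2.imwrite(f"pics/{nm}4.png",I)
    u,v=proj(S+.05*Y+.03*n,c)[0].astype(int); ims.append(cv2.resize(I[v-30:v+30,u-40:u+40],(400,300),interpolation=cv2.INTER_CUBIC))
cv2.imwrite("pics/f.png",np.vstack(ims))
E
```

```text
[ -1.19481185  14.75397406 -27.59829133  22.91089532  -3.21132598
   6.79978594] 0.03436424902328068
pos [0.6478 0.0324 0.1293] shift units [ 0.95 -0.16 -1.96] turn units [ 0.01 -0.02  0.03]
```

View pics/f.png

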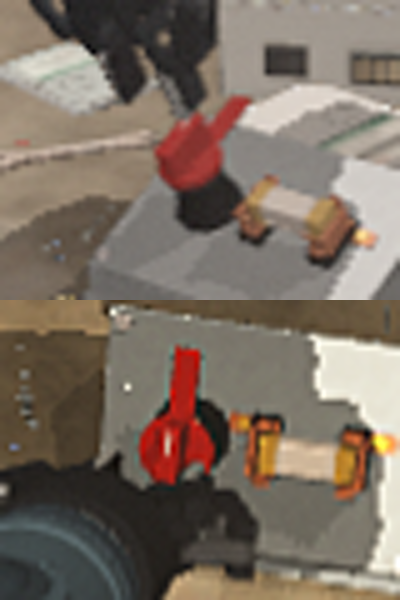

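Request:
arm_command(grip_force=50, increments=[[0.4,[0.24,-0.04,-0.49],[0,0,0]],[0.4,[0.24,-0.04,-0.49],[0,0,0]],[0.4,[0.24,-0.04,-0.49],[0,0,0]],[0.4,[0.23,-0.04,-0.49],[0,0,0]],[0.4,[0,0,0],[0,0,0]]])

```text
clock: 14.55
tool_pos: [0.6662, 0.0289, 0.0891]
eef_rot: [-179.9, 24.8, 171.3]
ft_force: [-0.5, -0.2, 0.2]
opening: 0.0341
finger_force: 0.0
```

Request:
arm_command(increments=[[0,[0,0,0],[0,0,0]],[0,[0,0,0],[0,0,0]],[0,[0,0,0],[0,0,0]],[0,[0,0,0],[0,0,0]],[0,[0,0,0],[0,0,0]]])

```text
clock: 15.18
tool_pos: [0.667, 0.0294, 0.0911]
eef_rot: [-180.0, 25.0, 171.4]
ft_force: [-0.9, 2.2, 1.9]
opening: 0.0107
finger_force: 53.9
```

Request:
arm_command(increments=[[0,[0.052,0.005,-0.113],[0,0,0]],[0,[0.052,0.0,-0.113],[0,0,0]],[0,[0.052,-0.005,-0.113],[0,0,0]],[0,[0,0,0],[0,0,0]],[0,[0,0,0],[0,0,0]]])

```text
clock: 15.8
tool_pos: [0.6699, 0.0291, 0.0851]
eef_rot: [-179.9, 25.0, 171.4]
ft_force: [-9.4, 2.0, 13.3]
opening: 0.0105
finger_force: 55.9
```

Request:
arm_command(increments=[[0,[0,0,0],[0.449,-0.069,-0.971]],[0,[0,0,0],[0.449,-0.069,-0.971]],[0,[0,0,0],[0.449,-0.069,-0.971]],[0,[0,0,0],[0.449,-0.069,-0.971]],[0,[0,0,0],[0.449,-0.069,-0.971]],[0,[0,0,0],[0.449,-0.069,-0.971]],[0,[0,0,0],[0,0,0]]])

```text
clock: 16.68
tool_pos: [0.6698, 0.0288, 0.085]
eef_rot: [168.6, 22.4, 143.3]
ft_force: [-9.5, 1.8, 13.3]
opening: 0.0106
finger_force: 55.8
```

```bash
python3 - <<'E'
from fit import *
s=robot.observe();print("force XYn",s["ft_force"]@F,"torque XYn",s["torque"]@F,"tcp",(s["tool_pos"]-S)@F*1000)
E
```

```text
force XYn [-3.11346178  0.37147964 16.10525443] torque XYn [ 0.12784106  1.16190949 -0.05073037] tcp [ 0.57828761 63.02349121 18.07830171]
```

Request:
arm_command(increments=[[0,[0,0,0],[0.449,-0.069,-0.971]],[0,[0,0,0],[0.449,-0.069,-0.971]],[0,[0,0,0],[0.449,-0.069,-0.971]],[0,[0,0,0],[0.449,-0.069,-0.971]],[0,[0,0,0],[0.449,-0.069,-0.971]],[0,[0,0,0],[0.449,-0.069,-0.971]],[0,[0,0,0],[0.449,-0.069,-0.971]],[0,[0,0,0],[0.449,-0.069,-0.971]],[0,[0,0,0],[0.449,-0.069,-0.971]],[0,[0,0,0],[0.449,-0.069,-0.971]]])

```text
clock: 17.92
tool_pos: [0.6694, 0.0286, 0.0848]
eef_rot: [156.5, 8.8, 100.8]
ft_force: [-12.1, 1.3, 14.0]
opening: 0.0107
finger_force: 56.0
```

Request:
arm_command(increments=[[0,[0,0,0],[0.449,-0.069,-0.971]],[0,[0,0,0],[0.449,-0.069,-0.971]],[0,[0,0,0],[0.449,-0.069,-0.971]],[0,[0,0,0],[0.449,-0.069,-0.971]],[0,[0,0,0],[0.3,-0.05,-0.65]],[0,[0,0,0],[0,0,0]]])

```text
clock: 18.68
tool_pos: [0.6692, 0.0286, 0.0847]
eef_rot: [155.0, 0.6, 82.6]
ft_force: [-12.1, 2.8, 14.3]
opening: 0.0104
finger_force: 56.1
```

```bash
python3 - <<'E'
from fit import *
s=robot.observe();print("force XYn",s["ft_force"]@F,"torque XYn",s["torque"]@F,"tcp",(s["tool_pos"]-S)@F*1000)
togo(s["tool_pos"],np.c_[Y,X,-n])
E
```

```text
force XYn [-5.17100093  0.97483099 18.1820491 ] torque XYn [ 0.03219935  1.4099448  -0.02787197] tcp [-0.1057268  62.79459289 18.04176078]
pos [0.6692 0.0286 0.0847] shift units [0. 0. 0.] turn units [ 0.14 -0.02 -0.29]
```

Request:
arm_command(increments=[[0,[0,0,0],[0.17,-0.026,-0.37]],[0,[0,0,0],[0.17,-0.026,-0.37]],[0,[0,0,0],[0,0,0]]])

```text
clock: 19.05
tool_pos: [0.6691, 0.0287, 0.0847]
eef_rot: [155.0, -0.7, 79.7]
ft_force: [-11.9, 0.9, 14.9]
opening: 0.011
finger_force: 56.3
```

```bash
python3 - <<'E'
from fit import *
s=robot.observe();print("force XYn",s["ft_force"]@F,"torque XYn",s["torque"]@F,"tcp",(s["tool_pos"]-S)@F*1000)
togo(s["tool_pos"],np.c_[Y,X,-n])
E
```

```text
force XYn [-4.5371376  -0.86886212 18.51422339] torque XYn [-0.00422427  1.41798995  0.62995386] tcp [-0.13546221 62.8543163  18.05937151]
pos [0.6691 0.0287 0.0847] shift units [0. 0. 0.] turn units [-0.18  0.03  0.42]
```

Request:
arm_command(increments=[[0,[0,0,0],[-0.12,0.02,0.27]],[0.35,[0,0,0],[0,0,0]],[0.35,[0,0,0],[0,0,0]],[0.35,[0,0,0],[0,0,0]],[0.35,[0,0,0],[0,0,0]],[0.35,[-0.2,0.03,0.45],[0,0,0]],[0.35,[-0.313,0.047,0.68],[0,0,0]],[0.35,[-0.313,0.047,0.68],[0,0,0]],[0.35,[-0.313,0.047,0.68],[0,0,0]],[0.35,[-0.313,0.047,0.68],[0,0,0]],[0.35,[-0.9,0.5,0.8],[0,0,0]],[0.35,[-0.9,0.5,0.8],[0,0,0]]])

```text
clock: 20.55
tool_pos: [0.6042, 0.0535, 0.1805]
eef_rot: [154.9, -0.4, 80.7]
ft_force: [1.2, 0.3, -0.3]
opening: 0.0303
finger_force: 0.0
```

Request:
arm_command(increments=[[0.35,[-0.8,0.5,0.8],[0,0,0]],[0.35,[-0.8,0.5,0.8],[0,0,0]],[0.35,[-0.8,0.5,0.8],[0,0,0]],[0.35,[0,0,0],[0,0,0]]])

```text
clock: 21.05
tool_pos: [0.557, 0.0841, 0.2295]
eef_rot: [154.8, -0.4, 80.8]
ft_force: [-0.4, -0.4, 0.5]
opening: 0.0299
finger_force: 0.0
```

```bash
python3 - <<'E'
from fit import *
ims=[]
for nm in("scene","top"):
    p,d,c=shot(nm); I=np.ascontiguousarray(p[...,::-1]); cv2.imwrite(f"pics/{nm}5.png",I); P=cloud(d,c); hs=cv2.cvtColor(I,cv2.COLOR_BGR2HSV)
    L=(P-S)@F*1000
    q=L[(L[...,2]>10)&(L[...,2]<60)&(L[...,1]>0)&(L[...,1]<95)&(abs(L[...,0])<60)&(hs[...,1]>120)&((hs[...,0]<6)|(hs[...,0]>170))]; print("latch",len(q),np.round(np.percentile(q,[2,5,50,95,98],axis=0),1).tolist())
    q=q[(q[:,2]>28)]; print("bar top",np.round(np.percentile(q,[5,50,95],axis=0),1).tolist())
    u,v=proj(S+.04*Y,c)[0].astype(int); ims.append(cv2.resize(I[v-35:v+35,u-47:u+46],(400,300),interpolation=cv2.INTER_CUBIC))
cv2.imwrite("pics/g.png",np.vstack(ims))
E
```

```text
latch 172 [[-16.2, 11.9, 13.5], [-15.0, 18.8, 14.5], [-2.7, 53.7, 20.0], [6.8, 76.0, 40.8], [8.3, 78.4, 41.6]]
bar top [[-5.4, 44.4, 28.6], [-2.0, 60.7, 37.9], [6.0, 76.7, 41.9]]
latch 239 [[-17.5, 15.5, 15.7], [-15.4, 18.8, 16.3], [1.0, 58.3, 20.7], [13.1, 78.9, 41.9], [14.6, 81.4, 42.5]]
bar top [[-6.5, 47.6, 29.7], [0.2, 64.3, 40.0], [3.7, 80.3, 42.6]]
```

View pics/g.png

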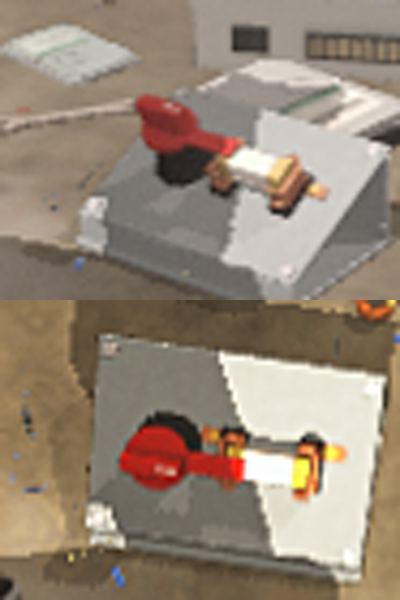

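```bash
python3 -c "
from station import robot
print(robot.close_job())"
```

```text
the job is handed in; nothing more can be done
None
```

The 50 mm fuse is seated in both clips, and the latch was pressed fully in, turned clockwise to its stop and released. The last pictures show its arm over the fuse's left end and the latch about 4 mm lower than at the start, so it has caught. The job was handed in at about 21 s with the robot clear of everything; it never went near the other fuses, the multimeter or the transformer.

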